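# Lay the tall power module down on the rubber pad

## Task

Without grasping it, push the tall finned power module over sideways across the step of its stand, with its foot kept at the step, and ease it down gently until it lies flat face down and square on the rubber pad. Do not pinch it, lift it off the stand or let it drop, leave the things around it alone, and finish with the hand clear.

Things in the scene. Friction and masses are not known exactly. Their poses are not given: they have to be found in the camera images.
- module: Tall power module, 34 mm thick (x), 64 wide (y), 150 tall (z), 0.3 to 0.65 kg, centre of mass near its middle. Black, flat front with a metal plate (-x side), aluminium fins on the back (+x side, acts as a flat face). Stands loose on the stand's foot board, front 2 to 4 mm from the step. Origin: centre of underside. Laid down, its z points along the stand's -x and its x up.
- module_top (a point): Centre of the module's top end, 150 mm from its origin along its z. The module overbalances at about 0.23 rad of lean and from there falls by itself unless held back.
- stand: Fixed stepped aluminium stand, 180 mm wide (y from -90 to 90). Origin on the table directly below the step's edge. On its -x side a landing block with a black rubber pad, x = -78 to 0 mm, top 55 mm above the table. On its +x side the foot board, x = 0 to 75 mm, top 43 mm above the table, with an upright back plate across it (x = 44 to 52 mm, top 95 mm above the table).
- step_edge (a point): Middle of the upper edge of the 12 mm step between foot board and pad, 55 mm above the table: the stop for the module's foot. The module tips over this edge in the stand's -x direction; axes as the stand's. While it is let down its foot may slip up to about 25 mm back from the edge, as far as the back plate.
- pad_end (a point): Middle of the pad's upper edge at its far end, 78 mm from the step. The module lying on the pad sticks out 30 to 60 mm past it, with free space down to the table for a finger below.
- spool: Bystander: spool of solder standing on its flange, 60 mm diameter, 42 mm tall. Origin: centre of underside.
- flux: Bystander: small white bottle with black cap, 40 mm diameter, 85 mm tall. Origin: centre of underside.
- tipjar: Bystander: brass tip-cleaner pot, 52 mm diameter, 48 mm tall. Origin: centre of underside.
Not all that is in view belongs to the job. Leave any brown look-alike of the module alone. There is more than one size of the stand; the one meant has the size given above.

How it is judged (in metres and radians):
On the way:
1. the module leans partway over the step, its foot still at the step (angle between module's own z axis and vertical between 0.35 and 1.3 rad and x of module in the frame of stand between -0.02 and 0.047 m), for 0.1 s.
At the end, for the whole second after the job is handed in: The module lies at rest with its flat front on the pad (within 0.1 rad of level), pointing along the stand's -x within 0.2 rad, its foot end between 20 mm on the pad side and 47 mm beyond the step's edge, and within 70 mm of the stand's middle (angle between module's own x axis and vertical below 0.1 rad and angle between the z axis of module and the x axis of stand, either way round below 0.2 rad and x of module in the frame of stand between -0.02 and 0.047 m and y of module in the frame of stand between -0.07 and 0.07 m and x of module_top in the frame of stand below -0.1 m and height (world z) of module between 0.064 and 0.08 m and contact force between module and stand above 1.5 N and linear speed of module below 0.02 m/s and angular speed of module below 0.1 rad/s); the robot touches nothing.
It fails at once if the module falls or turns fast instead of being let down gently (over 3 rad/s, about 0.45 m/s at its top) (angular speed of module above 3 rad/s).
It fails at once if the module is lifted: the centre of its underside more than 90 mm above the table (35 mm above the pad) (height (world z) of module above 0.09 m).
It fails at once if the module's foot leaves the step (x of module in the frame of stand above 0.055 m or x of module in the frame of stand below -0.03 m).
It fails at once if the module is pinched or pressed hard (over 18 N) (contact force between the fingers and module above 18 N).
It fails at once if a bystander is moved more than 20 mm (distance of any of spool, flux, tipjar from where it was at the start of the episode above 0.02 m).
It also fails if it takes over 45 s, if anything falls off the work surface, if the arm or the gripper's body presses on something with over 40 N, if the wrist force passes 120 N, or if a joint passes its speed limit or range.

## Robot

A 6-joint arm with a two-finger parallel gripper is mounted at the origin on the work surface. World frame = base frame: x ahead of the robot, y to its left, z up, the work surface at z = 0. Lengths are in m, angles in degrees, forces in N, time in s.
With the tool pointing down it reaches from about 0.325 to 0.85 m from the base axis. Payload 15.5 kg.
Tool frame: the origin (TCP) lies midway between the tips of the shut fingers; the grasp point (between the pads) lies 19 mm behind it; z points along the fingers, y is the line along which they close (so a half turn about z gives the same grasp; the last joint's range is limited). The gripper opens to 91 mm and grips with 3 to 60 N. Pads are 32 mm wide; open, the fingers measure 118 mm over their backs; the gripper's body (76 mm by 178 mm) begins 60 mm behind the grasp point.
Start: joints at [69.185, 28.281, 77.091, -0, 74.628, -5.472], TCP at [0.165, 0.603, 0.214] pointing down, gripper open.
Joint ranges: [-166.48, 166.48], [-47.26, 123.95], [12.59, 153.08], [-70.14, 250.14], [6.76, 159.57], [-176.63, 176.63]. Speed limits (degrees/s): [108.29, 108.29, 147.25, 172.46, 172.46, 172.46].

## Interface

Orientations are given as a 3x3 rotation matrix whose columns are the frame's x, y, z axes.
In Python, from bench import ctrl gives the robot as it stands. The module is installed in compiled form; this text tells all that it offers. Calls block until the motion is done:
- ctrl.goto(position, orientation): joint-space move of the TCP to a pose.
- ctrl.move_l(position, vel=0.15, ori=None, contact_N=None): straight line of the TCP; ori=None keeps the orientation; vel is the mean speed in m/s. With contact_N (N) it stops when the force on the tool has changed by that much, and returns True; else False.
- ctrl.movej(angles): joint-space move.
- ctrl.command_gripper(opening): opening from 0.0 (shut) to 1.0 (fully open); the grip force is fixed at half the most; returns when the fingers have stopped.
- ctrl.sleep(seconds).
- ctrl.ik(position, orientation): joint angles nearest the present ones, or None.
- ctrl.read_camera(name): name is "side" or "top" or "wrist"; returns the picture (384x512x3 uint8, blue, green, red); there is no depth.
- ctrl.camera_params(name): a dict with "fx", "fy", "cx", "cy" (pixels), "D" ([k1, k2, p1, p2, k3] as OpenCV has them; the pictures are not rectified), "pose" (4x4, takes a point from camera to world coordinates); the wrist camera has in their place "T_tool_cam" (4x4, takes a point from camera to tool coordinates, whose origin is the TCP and whose axes are the flange's). Camera axes: x right, y up, looking along -z (the intrinsics and any distortion apply to the point x, -y, -z); pixel columns grow to the right and rows downward; lengths in m; the calibration is good to about 2 mm. A picture is of the moment at which its call begins: read the wrist's pose just before it. camera_params takes no time and is no camera call.
A pose or a line that the arm cannot do raises ctrl.MotionError and nothing moves.
- ctrl.sign_off(): hands the job in; it is judged then, once.
Readings, each from a call of its own:
- ctrl.current_t(): time.
- ctrl.current_q(): joint angles.
- ctrl.current_dq(): joint speeds.
- ctrl.current_effort(): joint torques, N m.
- ctrl.current_tool_pos(): TCP position.
- ctrl.current_eef_rot(): TCP orientation.
- ctrl.current_contact_force(): force on the tool from outside, world axes, zero at the start.
- ctrl.current_wrist_torque(): the same for the moment, N m.
- ctrl.current_grip_width(): opening from 0.0 (shut) to 1.0 (fully open).
- ctrl.current_grasp_force(): force on a finger pad.
Only numpy, scipy, OpenCV 4.12 (cv2) and the standard library are available. Lean on these libraries where they do the work, as an engineer would, in place of code of your own. Each camera call takes 0.05 s, during which the arm holds its last target. There are 200 camera calls.

## Working session

There is one attempt and no reset: what is moved stays moved. The work goes in short steps, each a Python script; the robot and the scene stay as the last script left them, time stands still between calls to the robot, and variables do not carry over. Pictures are saved under pics/ and viewed, at most 10 in all, crops included, and the job is handed in when it is done.

```bash
mkdir -p pics; python3 - <<'E'
from bench import ctrl
import cv2,numpy as np
for n in("side","top","wrist"):
    cv2.imwrite(f"pics/{n}0.png",ctrl.read_camera(n))
    p=ctrl.camera_params(n);print(n,{k:np.round(v,4).tolist() for k,v in p.items()})
print(ctrl.current_eef_rot(),ctrl.current_t())
E
```

```text
side {'fx': 357.5474, 'fy': 357.5474, 'cx': 255.4929, 'cy': 185.3688, 'D': [-0.0123, 0.0, 0.0, 0.0, 0.0], 'pose': [[0.7225, 0.3834, -0.5753, 0.1782], [-0.6913, 0.4141, -0.5922, -0.3226], [0.0112, 0.8256, 0.5642, 0.5379], [0.0, 0.0, 0.0, 1.0]]}
top {'fx': 447.9591, 'fy': 447.9591, 'cx': 258.4126, 'cy': 191.0034, 'D': [-0.0751, 0.0, 0.0, 0.0, 0.0], 'pose': [[0.0031, 0.998, -0.0627, 0.5212], [-1.0, 0.003, -0.0015, 0.1121], [-0.0013, 0.0627, 0.998, 0.9444], [0.0, 0.0, 0.0, 1.0]]}
wrist {'fx': 276.5405, 'fy': 276.5405, 'cx': 252.1827, 'cy': 192.2748, 'D': [0.0104, 0.0, 0.0, 0.0, 0.0], 'T_tool_cam': [[0.0016, 0.9662, 0.2579, 0.0742], [1.0, -0.0014, -0.0006, -0.0001], [-0.0002, 0.2579, -0.9662, -0.1709], [0.0, 0.0, 0.0, 1.0]]}
[[-9.64364121e-01  2.64578421e-01 -3.18070171e-04]
 [ 2.64578597e-01  9.64363771e-01 -8.26340071e-04]
 [ 8.81035991e-05 -8.81047276e-04 -9.99999608e-01]] 0.15
```

View pics/top0.png

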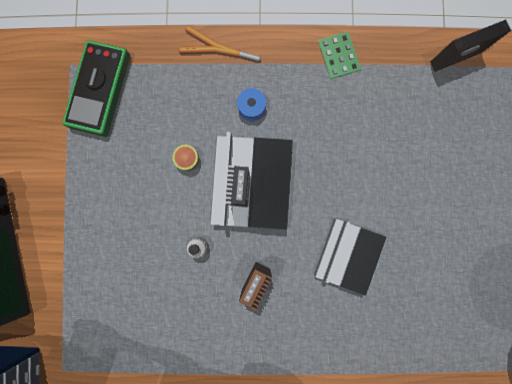

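View pics/side0.png

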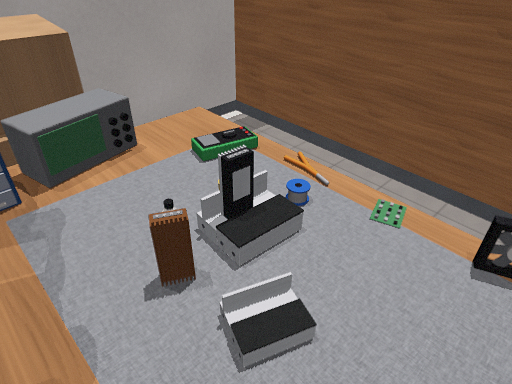

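The top view shows the black module at (240,187) on the large stand (pad at (271,183)). The look-alikes are the brown module at (255,288) and the small stand at (350,257). The spool is at (252,103), the tip jar at (185,157) and the flux at (197,248). I choose the black module on the large stand and will check it in a close crop.

```bash
python3 - <<'E'
import cv2,numpy as np
a=cv2.imread("pics/top0.png")[125:240,200:305]
b=cv2.imread("pics/side0.png")[140:265,190:310]
a=cv2.resize(a,None,fx=5,fy=5,interpolation=cv2.INTER_CUBIC)
b=cv2.resize(b,None,fx=5,fy=5,interpolation=cv2.INTER_CUBIC)[:600]
cv2.imwrite("pics/topc.png",a);cv2.imwrite("pics/sidec.png",b)
E
```

```text
(no output)
```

View pics/topc.png

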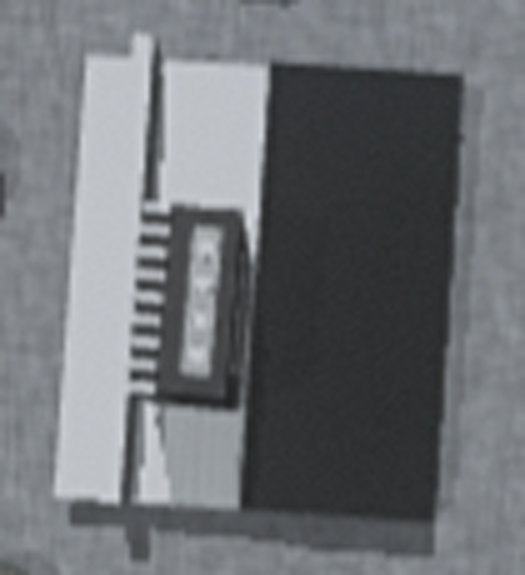

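View pics/sidec.png

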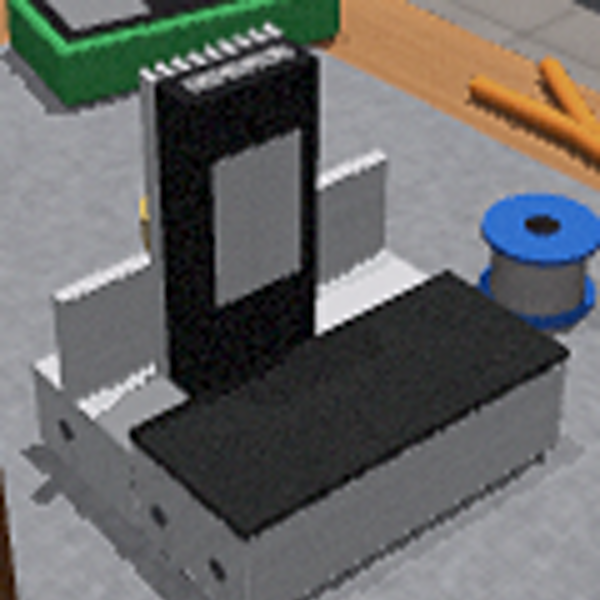

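The crops confirm it: black module with a metal plate, and the pad on the right. The pad corners in the crop are (271,63), (463,75), (436,520) and (243,508). The module top runs from fin tips at (140,203)/(130,393) to the front at (243,210)/(235,400).

```bash
cat > h.py <<'E'
from bench import ctrl
import cv2,numpy as np
def px2w(name,uv,z):
    p=ctrl.camera_params(name);K=np.array([[p['fx'],0,p['cx']],[0,p['fy'],p['cy']],[0,0,1]])
    n=cv2.undistortPoints(np.array(uv,float).reshape(-1,1,2),K,np.array(p['D'])).reshape(-1,2)
    T=np.array(p['pose']);d=np.c_[n[:,0],-n[:,1],-np.ones(len(n))]@T[:3,:3].T
    return T[:3,3]+d*((z-T[2,3])/d[:,2])[:,None]
E
python3 - <<'E'
from h import *
f=lambda c:(np.array(c)+.5)/5-.5+[200,125]
P=px2w("top",f([(271,63),(463,75),(436,520),(243,508)]),.055)
M=px2w("top",f([(140,203),(130,393),(243,210),(235,400)]),.193)
print(P.round(4));print("sizes",[np.linalg.norm(P[i]-P[(i+1)%4]).round(4) for i in range(4)])
print(M.round(4))
x=((P[0]+P[3])-(P[1]+P[2]));x/=np.linalg.norm(x);y=np.array([-x[1],x[0],0])
y2=P[0]-P[3]; y2/=np.linalg.norm(y2)
print("yaw x",np.degrees(np.arctan2(x[1],x[0])),"yaw from y",np.degrees(np.arctan2(y2[1],y2[0]))+90)
o=(P[0]+P[3])/2;c=P.mean(0);print("o",o,"o from center",c+.039*x)
print("module in stand",np.c_[(M-o)@x,(M-o)@y])
g=lambda c:(np.array(c)+.5)/5-.5+[190,140]
S=px2w("side",g([(130,435),(447,272),(570,352),(248,538)]),.055)
print("side pad",S.round(4),"in stand",np.c_[(S-o)@x,(S-o)@y].round(4))
T=px2w("side",g([(160,95),(320,57)]),.193);print("side front top",np.c_[(T-o)@x,(T-o)@y].round(4))
for n,uv,z in(("spool",(252,101),.042),("flux",(194,249),.085),("tipjar",(185,156),.048),("brown",(256,288),.15)):
    w=px2w("top",[uv],z)[0];print(n,w.round(3),((w-o)@x).round(3),((w-o)@y).round(3))
E
```

```text
[[0.6853 0.123  0.055 ]
 [0.6807 0.0459 0.055 ]
 [0.5027 0.0569 0.055 ]
 [0.5072 0.1334 0.055 ]]
sizes [np.float64(0.0772), np.float64(0.1783), np.float64(0.0766), np.float64(0.1784)]
[[0.6119 0.1653 0.193 ]
 [0.5478 0.1682 0.193 ]
 [0.6096 0.1305 0.193 ]
 [0.5455 0.1329 0.193 ]]
yaw x 86.59673571169999 yaw from y 86.65082584786836
o [0.5962309  0.12817662 0.055     ] o from center [0.59626367 0.1287277  0.055     ]
module in stand [[ 0.03800417 -0.01345743]
 [ 0.03706481  0.05076343]
 [ 0.00314111 -0.01323886]
 [ 0.00172304  0.05090064]]
side pad [[0.5075 0.1317 0.055 ]
 [0.6861 0.1217 0.055 ]
 [0.6819 0.0442 0.055 ]
 [0.5032 0.0542 0.055 ]] in stand [[-0.0017  0.0888]
 [-0.0011 -0.0901]
 [-0.0787 -0.0905]
 [-0.0794  0.0885]]
side front top [[ 0.018   0.0522]
 [ 0.0023 -0.0146]]
spool [0.763 0.127 0.042] 0.009 -0.166
flux [0.464 0.236 0.085] 0.1 0.139
tipjar [0.648 0.262 0.048] 0.137 -0.044
brown [0.4   0.117 0.15 ] -0.023 0.195
```

```bash
cat >> h.py <<'E'
yaw=np.radians(86.62);O=np.array([.5962,.1284,0]);X=np.array([np.cos(yaw),np.sin(yaw),0]);Y=np.array([-X[1],X[0],0]);Zw=np.array([0,0,1.])
YM=.019;W=.070;u=.030
def pose(th,a=33,u=u,w=W,L=.138,back=0.,sgn=1):
    """tool pose with front finger's inner face on the module's top-front edge at lean th (deg);
    back = extra gap along the face normal"""
    t,l=np.radians(th),np.radians(th-a)
    C=np.array([-np.sin(t),np.cos(t)])*L+[0,.055]
    n=np.array([np.cos(l),np.sin(l)]);d=np.array([np.sin(l),-np.cos(l)])
    P=C+u*d+(w/2-back)*n
    tz=d[0]*X+d[1]*Zw;ty=sgn*(n[0]*X+n[1]*Zw)
    return O+P[0]*X+P[1]*Zw+YM*Y,np.c_[np.cross(ty,tz),ty,tz]
E
python3 - <<'E'
from h import *
for s in(1,-1):
  for th,uu in((0,-.05),(0,.03),(15,.03),(30,.03),(45,.03),(60,.03),(75,.03),(90,.03),(92,.03),(92,-.06)):
    p,R=pose(th,u=uu,sgn=s);q=ctrl.ik(p,R);print(s,th,p.round(3),None if q is None else np.round(q,1))
E
```

```text
1 0 [0.581 0.186 0.216] [ 27.7  37.4  68.6 -27.8  92.3 -55.5]
1 0 [0.578 0.143 0.149] [ 24.5  39.5  76.2 -29.1  82.3 -53.5]
1 15 [0.577 0.118 0.149] [ 15.8  33.2  82.3 -17.9  71.5 -64.1]
1 30 [0.575 0.094 0.143] [  5.2  29.7  87.4  -3.3  63.4 -79.9]
1 45 [0.574 0.073 0.131] [ -6.1  29.9  91.   13.8  60.4 -99.7]
1 60 [0.573 0.055 0.113] [ -16.5   33.9   92.9   29.7   63.2 -119.1]
1 75 [0.572 0.042 0.092] [ -24.9   41.2   92.8   41.5   70.1 -134.6]
1 90 [0.572 0.036 0.068] [ -30.7   50.7   90.8   49.4   79.2 -145.7]
1 92 [0.572 0.036 0.065] [ -31.2   52.1   90.4   50.2   80.5 -146.9]
1 92 [ 0.567 -0.042  0.111] [ -37.3   49.3   85.    45.4   89.  -143.6]
-1 0 [0.581 0.186 0.216] [ 27.7  37.4  68.6 -27.8  92.3 124.5]
-1 0 [0.578 0.143 0.149] [ 24.5  39.5  76.2 -29.1  82.3 126.5]
-1 15 [0.577 0.118 0.149] [ 15.8  33.2  82.3 -17.9  71.5 115.9]
-1 30 [0.575 0.094 0.143] [  5.2  29.7  87.4  -3.3  63.4 100.1]
-1 45 [0.574 0.073 0.131] [-6.1 29.9 91.  13.8 60.4 80.3]
-1 60 [0.573 0.055 0.113] [-16.5  33.9  92.9  29.7  63.2  60.9]
-1 75 [0.572 0.042 0.092] [-24.9  41.2  92.8  41.5  70.1  45.4]
-1 90 [0.572 0.036 0.068] [-30.7  50.7  90.8  49.4  79.2  34.3]
-1 92 [0.572 0.036 0.065] [-31.2  52.1  90.4  50.2  80.5  33.1]
-1 92 [ 0.567 -0.042  0.111] [-37.3  49.3  85.   45.4  89.   36.4]
```

```bash
python3 - <<'E'
from h import *
ctrl.command_gripper(W/.091);print("grip",ctrl.current_grip_width()*91)
p,R=pose(0,u=-.11,back=.005);ctrl.goto(p,R)
p,R=pose(0,u=-.02,back=.005);ctrl.move_l(p,.12)
f0=ctrl.current_contact_force();p,R=pose(0,u=.027,back=.005);c=ctrl.move_l(p,.04,contact_N=2.5)
print(c,ctrl.current_tool_pos()-p,f0,ctrl.current_contact_force(),ctrl.current_t())
im=ctrl.read_camera("side")[120:250,180:320];cv2.imwrite("pics/s1.png",cv2.resize(im,None,fx=4,fy=4,interpolation=cv2.INTER_CUBIC))
E
```

```text
grip 70.26293833365999
False [0.00013026 0.00017397 0.00018757] [ 0.20448269  0.53757258 -0.28820346] [-0.50466643 -0.64891382  0.5065729 ] 4.9333
```

View pics/s1.png

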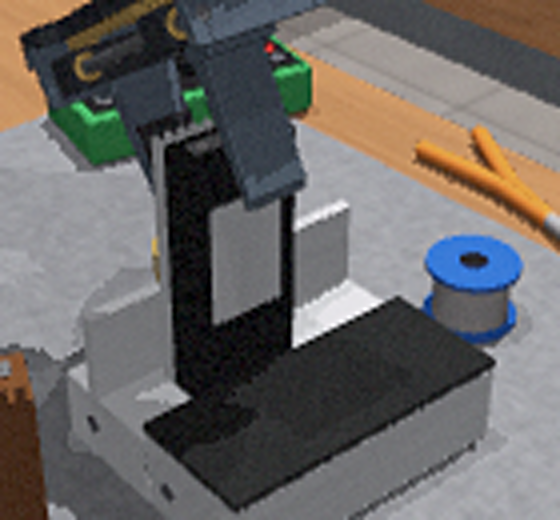

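The front finger is in front of the module's upper part at (250,150), the back finger shows behind at (150,150), and the module stands untouched at (230,270). Now I tip it to 60° in small steps, watching the force.

```bash
cat >> h.py <<'E'
def swing(a0,a1,step,vel,lim=9,**k):
    for th in np.arange(a0,a1+.1,step):
        p,R=pose(th,**k);ctrl.move_l(p,vel,ori=R)
        f=ctrl.current_contact_force();print(int(th),np.round([f@X,f@Y,f[2]],1),round(ctrl.current_t(),2))
        if np.linalg.norm(f)>lim:print("STOP");break
E
python3 - <<'E'
from h import *
swing(4,16,4,.03,u=.028,back=.003)
swing(20,60,5,.035,u=.030)
im=ctrl.read_camera("side")[120:250,180:320];cv2.imwrite("pics/s2.png",cv2.resize(im,None,fx=4,fy=4,interpolation=cv2.INTER_CUBIC))
E
```

```text
4 [ 0.8  0.  -0.6] 5.33
8 [ 0.5 -0.3  0.1] 5.7
12 [ 0.1 -0.2 -0.4] 6.08
16 [-0.3  0.2  0.5] 6.45
20 [-0.3  0.  -0.3] 6.77
25 [-0.7 -0.2  0.6] 7.15
30 [-0.7  0.5  0.5] 7.53
35 [-1.1 -0.7 -0.1] 7.92
40 [-1.6  0.3  0.1] 8.3
45 [-1.4 -0.3  0. ] 8.68
50 [-0.6  0.4  0.4] 9.07
55 [-0.5  1.  -0.5] 9.45
60 [-1.6  0.2 -0.6] 9.83
```

View pics/s2.png

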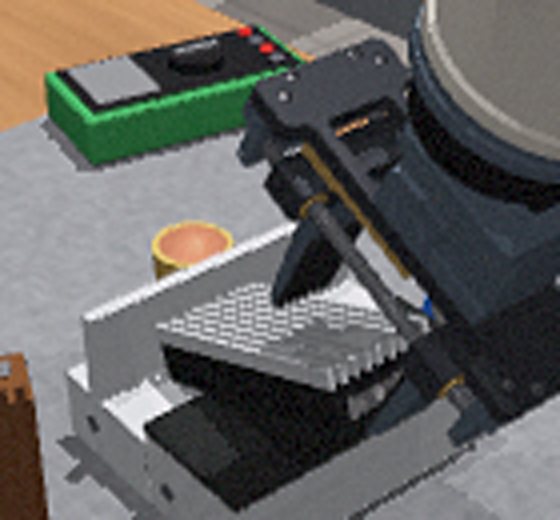

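The module leans about 60° on the front finger, with its top end at (330,385)–(405,348), and the foot is near the step at (170,350). I'll check foot slip by projecting the model.

```bash
cat >> h.py <<'E'
def proj(name,Pw):
    p=ctrl.camera_params(name);K=np.array([[p['fx'],0,p['cx']],[0,p['fy'],p['cy']],[0,0,1]])
    T=np.linalg.inv(np.array(p['pose']));c=np.atleast_2d(Pw)@T[:3,:3].T+T[:3,3]
    return cv2.projectPoints(c*[1,-1,-1],np.zeros(3),np.zeros(3),K,np.array(p['D']))[0].reshape(-1,2)
def corners(th,slip):
    t=np.radians(th);e=np.array([-np.sin(t),np.cos(t)]);m=np.array([np.cos(t),np.sin(t)])
    f=np.array([0,.055])-e*(.012+slip)
    # back-top-left/right, back-foot-left, front-foot-left
    return [O+q[0]*X+q[1]*Zw+(YM+s*.032)*Y for q,s in((f+.15*e+.034*m,1),(f+.15*e+.034*m,-1),(f+.034*m,1),(f,1))]
E
python3 - <<'E'
from h import *
for th in(55,60,65,70):
  for s in(-.012,0,.01,.02,.03):print(th,s,((proj("side",corners(th,s))-[180,120])*4).round().astype(int).tolist())
E
```

```text
55 -0.012 [[334, 310], [439, 257], [175, 335], [199, 394]]
55 0 [[319, 312], [423, 260], [165, 337], [189, 395]]
55 0.01 [[307, 314], [410, 263], [156, 338], [180, 396]]
55 0.02 [[295, 316], [397, 265], [148, 339], [171, 397]]
55 0.03 [[284, 318], [385, 268], [140, 341], [163, 397]]
60 -0.012 [[348, 337], [452, 283], [178, 335], [199, 394]]
60 0 [[332, 337], [435, 284], [167, 335], [188, 393]]
60 0.01 [[319, 337], [422, 284], [158, 334], [179, 393]]
60 0.02 [[307, 337], [408, 285], [149, 334], [169, 392]]
60 0.03 [[294, 336], [395, 285], [140, 334], [161, 391]]
65 -0.012 [[361, 365], [464, 310], [181, 335], [199, 394]]
65 0 [[344, 362], [446, 308], [169, 333], [187, 392]]
65 0.01 [[330, 360], [432, 306], [159, 331], [177, 389]]
65 0.02 [[317, 358], [418, 305], [150, 330], [168, 387]]
65 0.03 [[304, 356], [405, 303], [140, 328], [158, 385]]
70 -0.012 [[372, 393], [474, 337], [184, 336], [199, 394]]
70 0 [[354, 388], [456, 332], [171, 332], [187, 390]]
70 0.01 [[340, 384], [441, 329], [161, 329], [177, 386]]
70 0.02 [[326, 379], [427, 325], [151, 326], [167, 383]]
70 0.03 [[313, 375], [413, 322], [141, 323], [157, 379]]
```

The fit gives about 66° lean and about 18 mm foot slip, which is within the allowance. That leaves the top edge only about 7 mm from the finger tip, so I slide the tool deeper along the finger before continuing.

```bash
python3 - <<'E'
from h import *
swing(66,66,1,.03,a=39,u=.022,L=.120)
swing(70,82,4,.03,a=36,u=.026,L=.119)
im=ctrl.read_camera("side")[120:250,180:320];cv2.imwrite("pics/s3.png",cv2.resize(im,None,fx=4,fy=4,interpolation=cv2.INTER_CUBIC))
for th in(70,75,80,85):
  for s in(.01,.02,.03):print(th,s,((proj("side",corners(th,s))-[180,120])*4).round().astype(int).tolist())
E
```

```text
66 [-7.7  0.1 -1.7] 10.52
70 [-1.4 -0.1 -1.3] 10.88
74 [-1.2  0.3 -0.3] 11.22
78 [-0.7 -0.6 -0.4] 11.55
82 [-1.6  0.7 -1.2] 11.88
70 0.01 [[340, 384], [441, 329], [161, 329], [177, 386]]
70 0.02 [[326, 379], [427, 325], [151, 326], [167, 383]]
70 0.03 [[313, 375], [413, 322], [141, 323], [157, 379]]
75 0.01 [[349, 407], [449, 351], [163, 327], [176, 383]]
75 0.02 [[334, 401], [434, 346], [153, 322], [165, 378]]
75 0.03 [[320, 395], [420, 341], [143, 318], [155, 373]]
80 0.01 [[356, 430], [456, 374], [166, 325], [175, 380]]
80 0.02 [[341, 422], [441, 367], [155, 319], [165, 374]]
80 0.03 [[327, 414], [426, 360], [145, 313], [154, 367]]
85 0.01 [[362, 453], [461, 396], [169, 324], [175, 377]]
85 0.02 [[347, 443], [446, 387], [158, 316], [164, 369]]
85 0.03 [[333, 434], [431, 378], [147, 309], [153, 362]]
```

View pics/s3.png

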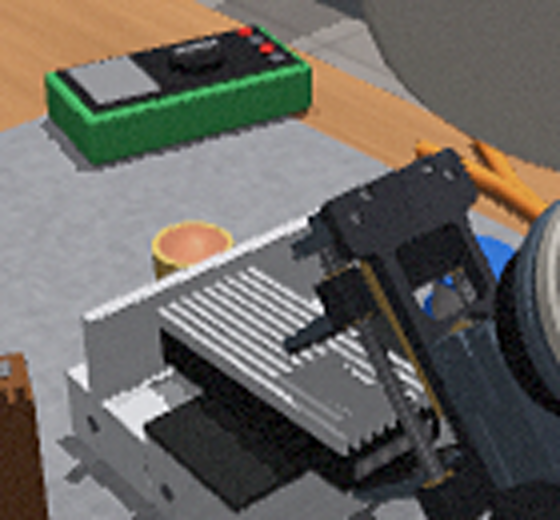

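Lean is now about 84° with slip about 18 mm, and the fins are up with the top end at (350,447). I lower the last degrees slowly and check again before opening.

```bash
python3 - <<'E'
from h import *
swing(84,92,2,.02,a=36,u=.026,L=.119)
p,R=pose(92,a=36,u=.026,L=.119)
c=ctrl.move_l(p-[0,0,.004],.015,contact_N=4);f=ctrl.current_contact_force();print(c,f.round(1),ctrl.current_t())
im=ctrl.read_camera("side")[120:250,180:320];cv2.imwrite("pics/s4.png",cv2.resize(im,None,fx=4,fy=4,interpolation=cv2.INTER_CUBIC))
for s in(.01,.02,.03):print(90,s,((proj("side",corners(90,s))-[180,120])*4).round().astype(int).tolist())
E
```

```text
84 [-1.3 -0.4 -0.6] 12.22
86 [ 0.9  0.6 -0.1] 12.5
88 [ 0.7 -0.3  0.5] 12.78
90 [-0.2  0.  -0.7] 13.07
92 [-0.4 -0.4 -0.1] 13.35
False [ 0.  -0.3  0.6] 13.7667
90 0.01 [[366, 475], [464, 417], [172, 323], [175, 374]]
90 0.02 [[351, 464], [449, 407], [161, 315], [164, 365]]
90 0.03 [[337, 453], [435, 396], [150, 306], [153, 356]]
```

View pics/s4.png

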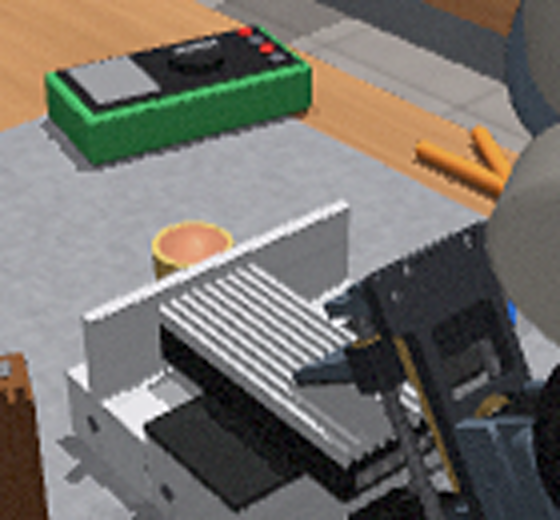

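It lies flat: the corners at (160,312) and (350,465) match the flat model at 20 mm slip, and the tool force is about zero. I back out along the finger axis.

```bash
python3 - <<'E'
from h import *
R=ctrl.current_eef_rot();p=ctrl.current_tool_pos()
print(ctrl.move_l(p-.09*R[:,2],.05,contact_N=4),ctrl.current_contact_force().round(1))
p=ctrl.current_tool_pos();ctrl.move_l(p+[0,-.03,.12],.12)
ctrl.sleep(.3);print(ctrl.current_t(),ctrl.current_contact_force().round(1))
a=ctrl.read_camera("side")[120:270,160:320];b=ctrl.read_camera("top")[110:260,170:330]
a,b=[cv2.resize(i,(400,375),interpolation=cv2.INTER_CUBIC) for i in(a,b)]
cv2.imwrite("pics/s5.png",np.hstack([a,b]))
E
```

```text
False [-0.1  0.6  0.1]
17.25 [ 0.4 -0.3 -0.3]
```

View pics/s5.png

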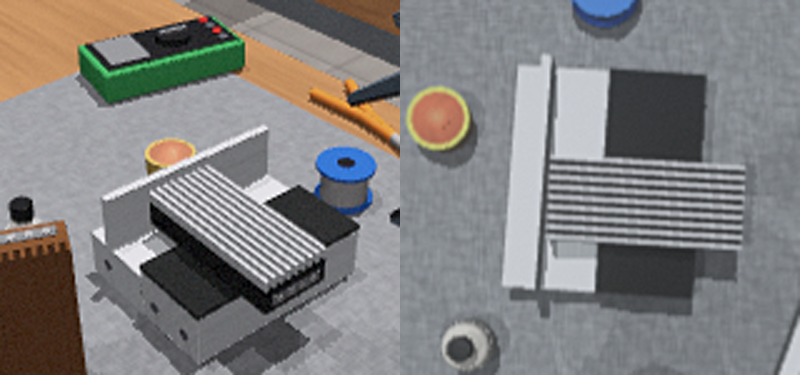

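The module lies flat and square, with its foot at (548,200) and top end at (743,205) in the right-hand view. The bystanders are where they were and the hand is clear.

```bash
python3 - <<'E'
from h import *
w=px2w("top",[(170+548/2.5,110+200/2.5),(170+743/2.5,110+205/2.5)],.089);print(((w-O)@X).round(4),((w-O)@Y).round(4))
print(ctrl.sign_off())
E
```

```text
[-0.2675 -0.4217] [ 0.0028 -0.0029]
the job is handed in; nothing more can be done
None
```

The job is handed in at about 17 s of robot time: in the last pictures the module lies flat, face down and square on the pad, foot end on the stand's foot-board side, bystanders in place and hand clear; my last numeric position check was wrong (a pixel slip: I forgot that the crop's right half starts 400 px in), so the final foot position rests on the pictures, and I was given no verdict.

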